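Slide the drip tray home under the contact grill

ROBOT

A 6-joint arm with a two-finger parallel gripper is mounted at the origin on a cart in front of the work surface, level with it; the furniture and walls round the work are solid. World frame = base frame: x ahead of the robot, y to its left, z up, the work surface at z = 0. Lengths are in m, angles in rad, forces in N, time in s.
With the tool pointing down it reaches from about 0.25 to 0.725 m from the base axis. Payload 4 kg.
Tool frame: the origin (TCP) lies midway between the tips of the shut fingers; the grasp point (between the pads) lies 19 mm behind it; z points along the fingers, y is the line along which they close (so a half turn about z gives the same grasp; the last joint's range is limited). The gripper opens to 85 mm and grips with 20 to 120 N. Pads are 22 mm wide; open, the fingers measure 114 mm over their backs; the gripper's body (76 mm by 85 mm) begins 54 mm behind the grasp point. The pads swing forward as they close: fully open they stand 13 mm farther back than shut.
Start: joints at [-1.259, 0.241, 0.005, 1.335, 0, 1.571], TCP at [0.153, -0.476, 0.195] pointing down, gripper open.
Joint ranges: [-2.72, 2.72], [-1.05, 1.87], [-1.09, 1.28], [-1.99, 2.15], [-1.42, 1.44], [-3.14, 3.14]. Speed limits (rad/s): [2.79, 2.79, 3.14, 3.14, 3.14, 3.14].

INTERFACE

Orientations are given as a rotation vector (axis times angle).
In Python, from station import manip gives the robot as it stands. The module is installed in compiled form; this text tells all that it offers.
- The arm moves only by the shell command python3 -m inch 'ROWS' [FORCE]. ROWS is JSON, a list of rows, each an object of numbers: "rx", "ry", "rz": the turn, a rotation vector about the tool's x, y, z in units of 6 degrees (1.0 is 6 degrees); "x", "y", "z": the shift along the tool's x, y, z in cm; "grip": the finger opening in cm, from 0 to 8.54. A call has 1 to 5 rows; each row shifts and turns the commanded pose from where the row before left it, along the tool's axes as they then stand; what a row does not reach is not made up. A row lasts 1/12 s, in which the tool goes at most 41.7 mm and 7.16 degrees, less where a joint would pass 70% of its speed; a pose out of reach is approached as far as the arm can. A call is refused whole if a number of a shift passes 4.17 or a number of a turn 1, either way. A call with a gripper value outside its range is refused whole. The fingers move at their own pace and stop on an object; FORCE is the grip in N (left out, the last holds). Time passes only in rows, so rows that do not move let the fingers close. It gives the time, the measured TCP pose, the force, the opening and the grip force at its end, in the units of the state.
- manip.get_state(): the state, without advancing time (a new reading comes with each control period).
- manip.get_image(name): name is "scene" or "top"; returns (picture, depth): 480x640x3 uint8, blue, green, red; 480x640 float32, m along the optical axis (not along the pixel's ray), 0 where there is no reading.
- manip.get_calibration(name): a dict with "camera_matrix" (3x3 intrinsics, pixels), "dist_coeffs" ([k1, k2, p1, p2, k3] as OpenCV has them; the pictures are not rectified), "R" (3x3) and "t" (3): a world point X has camera coordinates R X + t. Camera axes: x right, y down, z forward; pixel columns grow to the right and rows downward; lengths in m; the calibration is good to about 2 mm. A picture is of the moment at which its call begins. get_calibration takes no time and is no camera call.
- manip.sign_off(): hands the job in; it is judged then, once.
The state is a dict: "time": time; "joints": joint angles; "qvel": joint speeds; "effort": joint torques, N m; "position": TCP position; "tool_rot": TCP orientation; "ft_force": force on the tool from outside, world axes, zero at the start; "ft_torque": the same for the moment, N m; "opening": finger opening in m; "grasp_force": force on a finger pad.
Only numpy, scipy, OpenCV 4.12 (cv2) and the standard library are available. Lean on these libraries where they do the work, as an engineer would, in place of code of your own. Each camera call takes 0.05 s, during which the arm holds its last target. There are 200 camera calls.

TASK

Put the drip tray back into the contact grill: take the wider of the two handled trays, the one that fills the slot at the foot of the grill on its hinge side (the side away from the lid handle), and slide it in pan first until it is fully home, lying flat with only its black handle sticking out; then let go of it. Leave the narrow tray where it is.

Things in the scene. Friction and masses are not known exactly. Their poses are not given: they have to be found in the camera images.
- grill: Closed steel contact grill, fixed, 130 (x) x 156 (y) x 71 high mm, with a black lid handle up to 97 mm on top near its +x side. Origin: centre of its underside, at worktop height, z up. The drip tray's slot is at the foot of the -x side (two black hinge blocks above it) and leads in along +x. With the tray home, the tray's origin lies at x = -18 mm, y = 0 here, its axes parallel to the grill's.
- bay_mouth (a point): Middle of the slot's mouth at worktop height, in the grill's -x face (grill x = -65 mm), axes as the grill's. The slot is 116 mm wide here and is narrowed by slanted side walls over 27 mm to a straight bay 92 mm wide, which ends at a rigid stop 92 mm behind this point. It is 30 mm high; the worktop is its floor.
- drip_tray: Wider tray: loose aluminium pan 90 (x) x 80 (y) x 16 high mm, 0.11 to 0.2 kg. Origin: centre of its underside, z up. Its black handle is at the -x end; the +x end enters the slot first. Handle: a neck with an upright fin to pinch across y, 36 mm long (x), 14 mm thick (y), 4 to 46 mm above the worktop, middle at x = -87 mm, y = 0; it stays outside the grill.
- narrow_tray: The other tray, to be left alone: loose, same pan, handle, origin and axes as the drip tray, but only 46 mm wide (y).

How it is judged:
By the outcome, as a careful person would: the job done as asked, in the order asked, and still so for the second after the job is handed in, with the robot touching nothing.
It also fails if it takes over 38 s, if anything falls off the work surface, if the arm or the gripper's body presses on something with over 40 N, if the wrist force passes 120 N, or if a joint passes its speed limit or range.

## Working session

There is one attempt and no reset: what is moved stays moved. The work goes in short steps, Python scripts to look and compute and a shell command to move; the robot and the scene stay as the last step left them, time stands still between calls to the robot, and variables do not carry over. Pictures are saved under pics/ and viewed, at most 10 in all, crops included, and the job is handed in when it is done.

```bash
mkdir -p pics; python3 - <<'E'
from station import manip
import cv2, numpy as np
for n in("scene","top"):
    p,d=manip.get_image(n); cv2.imwrite(f"pics/{n}0.png",p); np.save(f"{n}0.npy",d)
    c=manip.get_calibration(n); print(n,c["camera_matrix"].round(1).tolist(),np.round(c["dist_coeffs"],3),c["R"],c["t"])
print(manip.get_state())
E
```

```text
scene [[551.3, 0.0, 319.9], [0.0, 551.3, 238.8], [0.0, 0.0, 1.0]] [0.036 0.    0.    0.    0.   ] [[-0.83970007 -0.54302142  0.00561476]
 [-0.25484347  0.38490445 -0.88707574]
 [ 0.47953999 -0.74630845 -0.46158975]] [0.43389132 0.2579292  0.49732501]
top [[615.1, 0.0, 318.1], [0.0, 615.1, 240.8], [0.0, 0.0, 1.0]] [-0.2  0.   0.   0.   0. ] [[-0.03559959 -0.99936472 -0.00168152]
 [-0.97468964  0.03509211 -0.22079098]
 [ 0.22070972 -0.00622111 -0.9753197 ]] [-0.11683997  0.61779699  1.00737834]
{'time': 0.1, 'joints': array([-1.25898285e+00,  2.41350194e-01,  3.87300450e-03,  1.33518673e+00,
        4.56343350e-06,  1.57080957e+00]), 'qvel': array([ 0.00102365, -0.00377313,  0.00338321,  0.00059734, -0.00093507,
       -0.00077305]), 'effort': array([-3.08111912e-04, -3.73138404e+01,  2.53010345e+01,  1.08483891e-02,
        4.28804896e-06, -3.13813594e-06]), 'position': array([ 0.15320319, -0.47529676,  0.19380112]), 'tool_rot': array([-3.10166865e+00, -4.87506497e-01,  4.48194429e-04]), 'ft_force': array([ 0.34179879, -0.49296151, -0.18106092]), 'ft_torque': array([-0.03132095,  0.00703561,  0.00466138]), 'grasp_force': 0.0, 'opening': 0.08536764537828546}
```

View pics/top0.png

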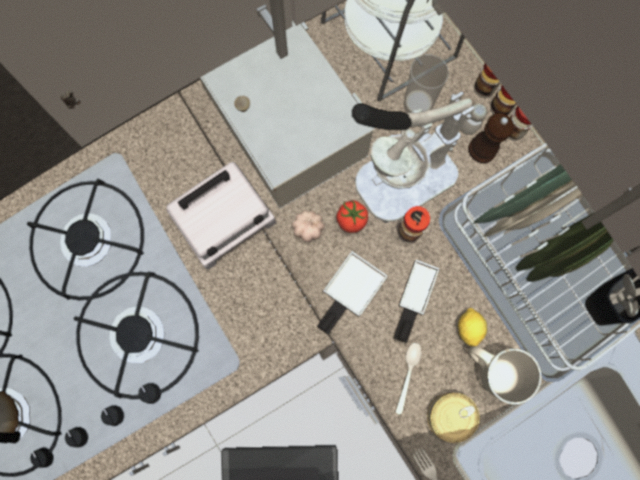

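View pics/scene0.png

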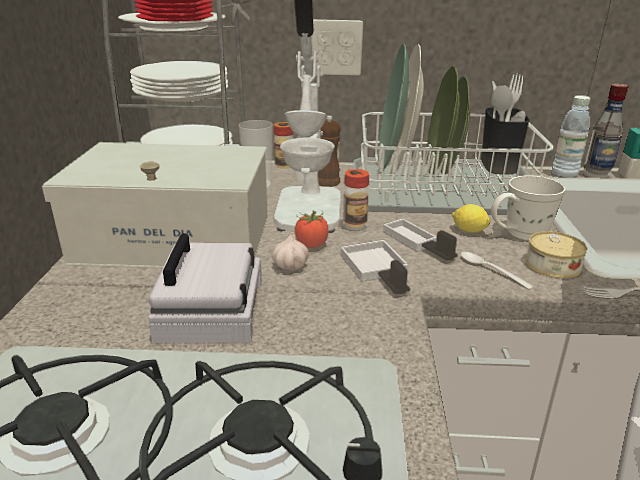

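The top view shows the grill at (220,215), with its lid handle at (204,190) and hinge blocks at (210,252) and (262,218). The wide tray's pan is at (355,283) with its handle at (332,318), and the narrow tray is at (417,285). The scene view agrees: the slot side of the grill faces right, with the trays at (375,260) and (410,233).

```bash
cat > h.py <<'E'
from station import manip
import cv2, numpy as np
def cloud(n,d):
    c=manip.get_calibration(n); K=np.array(c["camera_matrix"]); v,u=np.mgrid[:480,:640]
    q=cv2.undistortPoints(np.stack([u,v],-1).reshape(-1,1,2).astype(np.float64),K,np.array(c["dist_coeffs"])).reshape(480,640,2)
    X=np.dstack([q,np.ones((480,640))])*d[...,None]
    return (X-np.array(c["t"]))@np.array(c["R"])
def ray(n,uv,z):
    c=manip.get_calibration(n)
    q=cv2.undistortPoints(np.array(uv,float).reshape(-1,1,2),np.array(c["camera_matrix"]),np.array(c["dist_coeffs"])).reshape(-1,2)
    R=np.array(c["R"]);o=-R.T@np.array(c["t"]); D=np.c_[q,np.ones(len(q))]@R
    return (o+D*((z-o[2])/D[:,2])[:,None])[:,:2]
def rect(P): 
    r=cv2.minAreaRect((P*1000).astype(np.float32)); return np.round(r[0],1),np.round(r[1],1),round(r[2],1),cv2.boxPoints(r).round(0).tolist()
def big(m,box):
    k=np.zeros_like(m); x0,x1,y0,y1=box; k[y0:y1,x0:x1]=m[y0:y1,x0:x1]
    c=max(cv2.findContours(k.astype(np.uint8),0,1)[0],key=cv2.contourArea); return c.reshape(-1,2)
E
python3 - <<'E'
from h import *
p=cv2.imread("pics/top0.png"); d=np.load("top0.npy"); X=cloud("top",d); z=X[...,2]
print("table z",np.median(z[270:300,270:300]))
g=(abs(z-.071)<.012); 
c=big(g,(155,285,155,275)); print("grill top",rect(ray("top",c,.071)),"z",np.median(z[215:225,215:225]))
dark=p.max(2)<60
for b in[(170,235,165,212),(200,225,235,262),(245,275,208,230)]:
    c=big(dark,b); print("dark",rect(ray("top",c,.09 if b[3]==212 else .06)))
hsv=cv2.cvtColor(p,cv2.COLOR_BGR2HSV); w=(hsv[...,2]>200)&(hsv[...,1]<40)
for b,hb in[((315,390,245,320),(312,352,295,340)),((392,445,255,320),(390,420,300,350))]:
    c=big(w,b); print("pan",rect(ray("top",c,.016)))
    c=big(dark,hb); print("handle px",cv2.minAreaRect(c)); k=[X[y,x] for y in range(hb[2],hb[3]) for x in range(hb[0],hb[1]) if dark[y,x] and .036<z[y,x]<.055]
    k=np.array(k); print("fin",len(k), len(k) and (k.mean(0),rect(k[:,:2])))
# points of grill side faces near the slot
E
```

```text
table z -8.723863254045256e-05
grill top (array([676.8,  38.6]), array([121.8, 150.3]), 33.5, [[585.0, 68.0], [667.0, -58.0], [769.0, 9.0], [686.0, 135.0]]) z 0.0710661042410109
dark (array([708.5,  59.3]), array([15.1, 98.3]), 33.1, [[675.0, 96.0], [729.0, 14.0], [742.0, 22.0], [688.0, 105.0]])
dark (array([603.6,  50.3]), array([ 9.1, 16.3]), 44.3, [[595.0, 53.0], [606.0, 41.0], [613.0, 48.0], [601.0, 59.0]])
dark (array([658.5, -32.9]), array([ 8.7, 16.8]), 32.8, [[650.0, -28.0], [659.0, -42.0], [667.0, -38.0], [658.0, -23.0]])
pan (array([ 542.6, -202.4]), array([78.8, 83.1]), 52.6, [[486.0, -209.0], [552.0, -259.0], [600.0, -196.0], [534.0, -146.0]])
handle px ((330.730712890625, 316.65380859375), (13.035452842712402, 30.785860061645508), 33.690067291259766)
fin 164 (array([ 0.47556262, -0.15166456,  0.04532464]), (array([ 475.9, -151.6]), array([13.9, 36.1]), 52.3, [[457.0, -146.0], [486.0, -168.0], [494.0, -157.0], [466.0, -135.0]]))
pan (array([ 532.2, -317.3]), array([40.7, 82.5]), 66.8, [[486.0, -320.0], [562.0, -352.0], [578.0, -315.0], [502.0, -282.0]])
handle px ((404.8081970214844, 325.1781005859375), (12.640443801879883, 30.66478157043457), 20.556047439575195)
fin 159 (array([ 0.45394387, -0.28545266,  0.04493847]), (array([ 454. , -286.2]), array([14. , 34.4]), 67.2, [[435.0, -286.0], [467.0, -299.0], [473.0, -286.0], [441.0, -273.0]]))
```

```bash
cat > go.py <<'E'
import sys
from h import *
from scipy.spatial.transform import Rotation as Ro
# target: x y z (mm) yaw(deg of tool x): prints the remaining shift in the present tool axes (cm) and the turn (units of 6 deg)
s=manip.get_state(); x,y,z,yaw=map(float,sys.argv[1:5]); R=Ro.from_rotvec(s["tool_rot"]); p=s["position"]
T=Ro.from_euler('z',yaw,degrees=True)*Ro.from_euler('x',180,degrees=True)
print("t%.2f"%s["time"],"pos",(p*1000).round(1),"yaw %.1f"%np.degrees(np.arctan2(*R.as_matrix()[[1,0],0])),"q",s["joints"].round(2),"F",s["ft_force"].round(1),"M",s["ft_torque"].round(2),"open %.4f grip %.1f"%(s["opening"],s["grasp_force"]))
print("shift cm",(R.inv().apply(np.array([x,y,z])/1000-p)*100).round(2),"turn",(np.degrees((R.inv()*T).as_rotvec())/6).round(2))
E
python3 -m inch '[{"rz":1,"x":2},{"rz":1,"x":2},{}]' ; python3 go.py 476 -152 120 -37.5; python3 go.py 476 -152 120 142.5
```

```text
t0.10 pos [ 153.2 -475.3  193.8] yaw 17.9 q [-1.26  0.24  0.    1.34  0.    1.57] F [ 0.3 -0.5 -0.2] M [-0.03  0.01  0.  ] open 0.0854 grip 0.0
shift cm [ 40.64 -20.85   7.42] turn [-0.02  0.01  9.23]
t0.10 pos [ 153.2 -475.3  193.8] yaw 17.9 q [-1.26  0.24  0.    1.34  0.    1.57] F [ 0.3 -0.5 -0.2] M [-0.03  0.01  0.  ] open 0.0854 grip 0.0
shift cm [ 40.64 -20.85   7.42] turn [-1.000e-02 -2.000e-02 -2.077e+01]invalid input
```

```bash
python3 -m inch '[{"rz":1,"x":2},{"rz":1,"x":2},{"x":0}]' ; python3 go.py 476 -152 120 -37.5
```

```text
t0.10 pos [ 153.2 -475.3  193.8] yaw 17.9 q [-1.26  0.24  0.    1.34  0.    1.57] F [ 0.3 -0.5 -0.2] M [-0.03  0.01  0.  ] open 0.0854 grip 0.0
shift cm [ 40.64 -20.85   7.42] turn [-0.02  0.01  9.23]invalid input
```

```bash
python3 -m inch '[{"rx":0,"ry":0,"rz":1,"x":2,"y":0,"z":0,"grip":8.5},{"rx":0,"ry":0,"rz":1,"x":2,"y":0,"z":0,"grip":8.5}]' ; python3 go.py 476 -152 120 -37.5
```

```text
time: 0.27
position: [0.1915, -0.4651, 0.1941]
tool_rot: [-3.137, -0.149, 0.001]
ft_force: [0.5, -0.4, -0.4]
opening: 0.0849
grasp_force: 0.0
t0.27 pos [ 191.5 -465.1  194.1] yaw 5.4 q [-1.18  0.25  0.01  1.34 -0.    1.87] F [ 0.5 -0.4 -0.4] M [-0.01  0.02 -0.01] open 0.0849 grip 0.0
shift cm [ 31.3  -28.46   7.43] turn [-0.01  0.01  7.16]
```

```bash

python3 -m inch '[{"rx":0,"ry":0,"rz":-1,"x":0,"y":0,"z":0,"grip":8.5},{"rx":0,"ry":0,"rz":-1,"x":0,"y":0,"z":0,"grip":8.5},{"rx":0,"ry":0,"rz":-1,"x":0,"y":0,"z":0,"grip":8.5},{"rx":0,"ry":0,"rz":-1,"x":0,"y":0,"z":0,"grip":8.5},{"rx":0,"ry":0,"rz":-1,"x":0,"y":0,"z":0,"grip":8.5}]' >/dev/null
python3 -m inch '[{"rx":0,"ry":0,"rz":-1,"x":0,"y":0,"z":0,"grip":8.5},{"rx":0,"ry":0,"rz":-1,"x":0,"y":0,"z":0,"grip":8.5},{"rx":0,"ry":0,"rz":-1,"x":0,"y":0,"z":0,"grip":8.5},{"rx":0,"ry":0,"rz":-1,"x":0,"y":0,"z":0,"grip":8.5},{"rx":0,"ry":0,"rz":-1,"x":0,"y":0,"z":0,"grip":8.5}]' >/dev/null
python3 -m inch '[{"rx":0,"ry":0,"rz":-1,"x":0,"y":0,"z":0,"grip":8.5},{"rx":0,"ry":0,"rz":-1,"x":0,"y":0,"z":0,"grip":8.5},{"rx":0,"ry":0,"rz":-1,"x":0,"y":0,"z":0,"grip":8.5},{"rx":0,"ry":0,"rz":-1,"x":0,"y":0,"z":0,"grip":8.5},{"rx":0,"ry":0,"rz":-1,"x":0,"y":0,"z":0,"grip":8.5}]' >/dev/null
python3 -m inch '[{"rx":0,"ry":0,"rz":-1,"x":0,"y":0,"z":0,"grip":8.5},{"rx":0,"ry":0,"rz":-1,"x":0,"y":0,"z":0,"grip":8.5},{"rx":0,"ry":0,"rz":-1,"x":0,"y":0,"z":0,"grip":8.5},{"rx":0,"ry":0,"rz":-1,"x":0,"y":0,"z":0,"grip":8.5},{"rx":0,"ry":0,"rz":-1,"x":0,"y":0,"z":0,"grip":8.5}]' >/dev/null
python3 -m inch '[{"rx":0,"ry":0,"rz":-1,"x":0,"y":0,"z":0,"grip":8.5},{"rx":0,"ry":0,"rz":-1,"x":0,"y":0,"z":0,"grip":8.5},{"rx":0,"ry":0,"rz":-0.8,"x":0,"y":0,"z":0,"grip":8.5},{"rx":0,"ry":0,"rz":0,"x":0,"y":0,"z":0,"grip":8.5}]' >/dev/null
python3 go.py 476 -152 120 142.5
```

```text
t2.27 pos [ 191.8 -465.3  194.1] yaw 142.7 q [-1.18  0.25  0.01  1.34 -0.   -0.53] F [-0.1 -0.7 -0.7] M [ 0.02  0.01 -0.02] open 0.0847 grip 0.0
shift cm [-3.65 42.14  7.43] turn [ 0.01 -0.01  0.04]
```

```bash

python3 -m inch '[{"rx":0,"ry":0,"rz":0,"x":-0.26,"y":3,"z":0,"grip":8.5},{"rx":0,"ry":0,"rz":0,"x":-0.26,"y":3,"z":0,"grip":8.5},{"rx":0,"ry":0,"rz":0,"x":-0.26,"y":3,"z":0,"grip":8.5},{"rx":0,"ry":0,"rz":0,"x":-0.26,"y":3,"z":0,"grip":8.5},{"rx":0,"ry":0,"rz":0,"x":-0.26,"y":3,"z":0,"grip":8.5}]' >/dev/null
python3 -m inch '[{"rx":0,"ry":0,"rz":0,"x":-0.26,"y":3,"z":0,"grip":8.5},{"rx":0,"ry":0,"rz":0,"x":-0.26,"y":3,"z":0,"grip":8.5},{"rx":0,"ry":0,"rz":0,"x":-0.26,"y":3,"z":0,"grip":8.5},{"rx":0,"ry":0,"rz":0,"x":-0.26,"y":3,"z":0,"grip":8.5},{"rx":0,"ry":0,"rz":0,"x":-0.26,"y":3,"z":0,"grip":8.5}]' >/dev/null
python3 -m inch '[{"rx":0,"ry":0,"rz":0,"x":-0.26,"y":3,"z":1,"grip":8.5},{"rx":0,"ry":0,"rz":0,"x":-0.26,"y":3,"z":1,"grip":8.5},{"rx":0,"ry":0,"rz":0,"x":-0.26,"y":3,"z":1,"grip":8.5},{"rx":0,"ry":0,"rz":0,"x":-0.26,"y":3,"z":1,"grip":8.5},{"rx":0,"ry":0,"rz":0,"x":0,"y":0,"z":1,"grip":8.5}]' >/dev/null
python3 -m inch '[{"rx":0,"ry":0,"rz":0,"x":0,"y":0,"z":0,"grip":8.5}]' >/dev/null
python3 go.py 476 -152 14 142.5
python3 -c "
from h import *
p,d=manip.get_image('scene');cv2.imwrite('pics/s1.png',p[150:400,200:560])"
```

```text
t3.60 pos [ 474.6 -152.1  142.1] yaw 142.7 q [-0.31  0.27 -0.09  1.21 -0.    0.34] F [-0.3 -0.8 -0.3] M [0.02 0.01 0.04] open 0.0852 grip 0.0
shift cm [-0.16  0.11 12.81] turn [-0.02 -0.04  0.04]
```

View pics/s1.png

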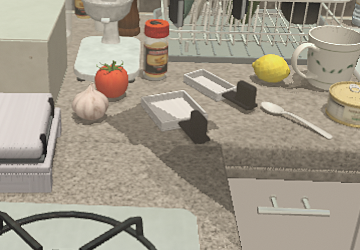

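```bash

python3 -m inch '[{"rx":0,"ry":0,"rz":0,"x":-0.16,"y":0.1,"z":2.6,"grip":8.5},{"rx":0,"ry":0,"rz":0,"x":0,"y":0,"z":2.6,"grip":8.5},{"rx":0,"ry":0,"rz":0,"x":0,"y":0,"z":2.6,"grip":8.5},{"rx":0,"ry":0,"rz":0,"x":0,"y":0,"z":2.6,"grip":5},{"rx":0,"ry":0,"rz":0,"x":0,"y":0,"z":2.4,"grip":4}]' 60 >/dev/null
python3 -m inch '[{"rx":0,"ry":0,"rz":0,"x":0,"y":0,"z":0,"grip":3},{"rx":0,"ry":0,"rz":0,"x":0,"y":0,"z":0,"grip":2},{"rx":0,"ry":0,"rz":0,"x":0,"y":0,"z":0,"grip":1},{"rx":0,"ry":0,"rz":0,"x":0,"y":0,"z":0,"grip":0.5},{"rx":0,"ry":0,"rz":0,"x":0,"y":0,"z":0,"grip":0.5}]' 60 >/dev/null
python3 -m inch '[{"rx":0,"ry":0,"rz":0,"x":0,"y":0,"z":0,"grip":0.5},{"rx":0,"ry":0,"rz":0,"x":0,"y":0,"z":0,"grip":0.5},{"rx":0,"ry":0,"rz":0,"x":0,"y":0,"z":0,"grip":0.5}]' 80 >/dev/null
python3 go.py 455 -130 20 213.5
```

```text
t4.73 pos [ 477.9 -154.    17.2] yaw 142.7 q [-0.31  0.4  -0.28  0.9  -0.    0.34] F [-0.4 -0.6  0.1] M [-0.01 -0.03 -0.04] open 0.0049 grip 0.0
shift cm [ 3.28  0.52 -0.29] turn [-0.00e+00  1.00e-02 -1.18e+01]
```

```bash
python3 -c "
from h import *
p,d=manip.get_image('scene');np.save('s2.npy',d);cv2.imwrite('pics/s2.png',cv2.resize(p[200:330,300:480],None,fx=4,fy=4))
p,d=manip.get_image('top');np.save('t2.npy',d);cv2.imwrite('pics/t2.png',cv2.resize(p[200:380,250:470],None,fx=3,fy=3))"
```

```text
(no output)
```

View pics/s2.png

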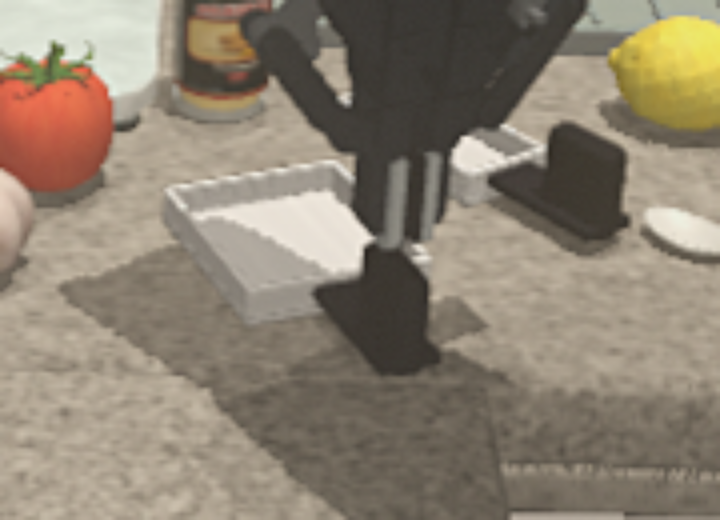

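View pics/t2.png

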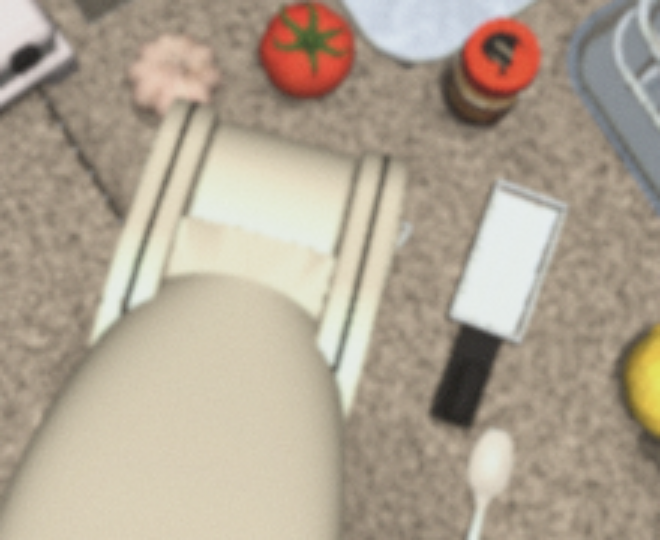

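The scene view shows the fingers at crop (410,190), apparently shut just behind the fin at crop (400,300). The fin itself has not moved. The top view is blocked by the arm. I'll use depth to see where the fingers actually stand.

```bash
python3 - <<'E'
from h import *
X=cloud('scene',np.load('s2.npy')); X0=cloud('scene',np.load('scene0.npy'))
for cy in(100,140,180,210,235,260,290,320,350):
    v=200+cy//4
    print(v,[(u,(X[v,u]*1000).round(0).astype(int).tolist()) for u in range(390,413,3)])
print("before")
for v in(264,270,278,286): print(v,[(u,(X0[v,u]*1000).round(0).astype(int).tolist()) for u in range(390,410,3)])
E
```

```text
225 [(390, [493, -147, 108]), (393, [482, -135, 115]), (396, [476, -130, 119]), (399, [473, -134, 118]), (402, [471, -141, 116]), (405, [477, -164, 105]), (408, [466, -150, 114]), (411, [463, -153, 113])]
235 [(390, [483, -129, 102]), (393, [482, -137, 99]), (396, [477, -135, 101]), (399, [474, -139, 100]), (402, [478, -158, 91]), (405, [471, -154, 95]), (408, [466, -152, 97]), (411, [461, -153, 98])]
245 [(390, [487, -140, 80]), (393, [481, -138, 83]), (396, [479, -143, 81]), (399, [474, -141, 83]), (402, [474, -153, 78]), (405, [468, -149, 81]), (408, [465, -153, 81]), (411, [463, -160, 78])]
252 [(390, [488, -143, 67]), (393, [481, -139, 70]), (396, [477, -142, 71]), (399, [473, -143, 71]), (402, [474, -155, 66]), (405, [467, -150, 70]), (408, [464, -155, 68]), (411, [463, -162, 66])]
258 [(390, [527, -231, 3]), (393, [480, -138, 62]), (396, [477, -142, 60]), (399, [472, -141, 63]), (402, [472, -153, 57]), (405, [466, -150, 60]), (408, [503, -252, 1]), (411, [499, -253, 1])]
265 [(390, [489, -151, 41]), (393, [484, -148, 43]), (396, [479, -149, 45]), (399, [475, -150, 46]), (402, 
[... 671 characters left out ...]
])]
before
264 [(390, [491, -154, 40]), (393, [483, -147, 46]), (396, [480, -150, 45]), (399, [476, -152, 46]), (402, [493, -204, 15]), (405, [489, -205, 16]), (408, [484, -208, 16])]
270 [(390, [489, -151, 32]), (393, [482, -147, 36]), (396, [473, -137, 44]), (399, [470, -140, 44]), (402, [465, -139, 46]), (405, [461, -141, 46]), (408, [487, -216, 0])]
278 [(390, [487, -149, 19]), (393, [480, -145, 24]), (396, [473, -140, 29]), (399, [468, -138, 31]), (402, [463, -139, 33]), (405, [461, -143, 31]), (408, [477, -194, 0])]
286 [(390, [482, -139, 12]), (393, [477, -140, 14]), (396, [472, -139, 15]), (399, [467, -138, 18]), (402, [463, -140, 18]), (405, [459, -142, 18]), (408, [458, -151, 14])]
```

```bash
python3 go.py 476 -152 14 142.5; python3 -c "
from h import *
print(manip.get_state()['effort'])
p,d=manip.get_image('scene');X=cloud('scene',d)
for v in range(254,272,2): print(v,[(X[v,u]*1000).round(0).astype(int).tolist()+[int(p[v,u].max())] for u in range(388,412,3)])
"; python3 go.py 476 -152 14 142.5
```

```text
t4.83 pos [ 477.7 -153.9   16.8] yaw 142.7 q [-0.31  0.4  -0.28  0.9  -0.    0.34] F [-0.4  0.6 -0.5] M [-0.02 -0.01 -0.01] open 0.0052 grip 0.0
shift cm [0.25 0.05 0.28] turn [0.   0.   0.03]
[-1.61717681e-02 -4.00279319e+01  2.06288821e+01 -3.39798251e-03
 -1.19053191e-03  1.77319298e-04]
254 [[492, -146, 61, 211], [482, -135, 69, 61], [478, -137, 69, 67], [475, -140, 69, 125], [473, -145, 67, 124], [470, -150, 65, 60], [467, -153, 65, 124], [465, -161, 62, 72]]
256 [[533, -235, 3, 240], [482, -136, 65, 48], [478, -138, 65, 64], [475, -141, 65, 127], [472, -144, 65, 116], [470, -151, 62, 57], [466, -152, 63, 131], [505, -259, 1, 163]]
258 [[529, -227, 4, 234], [525, -230, 4, 221], [480, -143, 59, 61], [475, -141, 62, 130], [472, -145, 61, 117], [469, -149, 59, 58], [466, -153, 59, 138], [503, -255, -1, 193]]
260 [[526, -223, 3, 234], [492, -158, 45, 229], [482, -146, 54, 109], [474, -140, 59, 129], [472, -145, 57, 112], [470, -152, 55, 40], [467, -155, 54, 138], [500, -248, 0, 171]]
262 [[522, -215, 5, 232], [489, -152, 45, 38], [485, -154, 46, 60], [481, -155, 46, 93], [503, -219,
[... 258 characters left out ...]
7, -205, 3, 245], [488, -150, 40, 45], [481, -146, 44, 63], [476, -147, 45, 62], [472, -147, 46, 57], [470, -153, 44, 68], [488, -209, 11, 155], [491, -230, 0, 182]]
268 [[506, -181, 15, 169], [487, -150, 36, 53], [480, -145, 41, 61], [474, -141, 45, 61], [469, -141, 47, 60], [465, -142, 48, 56], [486, -204, 10, 150], [488, -223, 0, 184]]
270 [[504, -177, 14, 73], [487, -151, 32, 58], [479, -144, 38, 61], [473, -140, 42, 58], [467, -138, 45, 63], [464, -140, 45, 60], [461, -145, 44, 53], [486, -217, 0, 184]]
t4.88 pos [ 477.6 -153.9   16.7] yaw 142.7 q [-0.31  0.4  -0.28  0.9   0.    0.34] F [0.2 0.6 0.1] M [0.08 0.02 0.  ] open 0.0048 grip 0.0
shift cm [0.24 0.05 0.27] turn [0.   0.   0.03]
```

```bash
python3 -c "
from h import *
c=manip.get_calibration('scene')
P=np.array([[475,-152,142],[475,-152,200],[475,-152,54],[477,-154,17],[476,-152,46]])/1e3
print(cv2.projectPoints(P,cv2.Rodrigues(np.array(c['R']))[0],np.array(c['t']),np.array(c['camera_matrix']),np.array(c['dist_coeffs']))[0].round(0).tolist())
p,d=manip.get_image('scene');cv2.imwrite('pics/s3.png',p)"
```

```text
[[[404.0, 205.0]], [[408.0, 165.0]], [[400.0, 259.0]], [[397.0, 280.0]], [[399.0, 264.0]]]
```

View pics/s3.png

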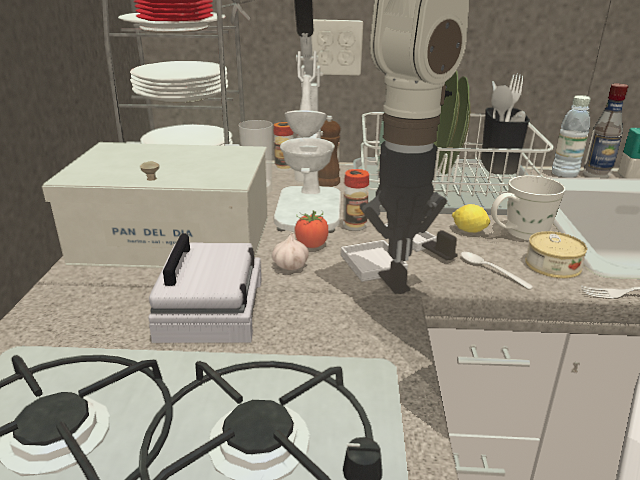

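The arm stands directly over the fin, with the fingertips at about (400,261), roughly 54 mm high. The reported TCP height is 17 mm. I'll raise the tool and compare the reported height with the seen one.

```bash
cat > tip.py <<'E'
from h import *
b=cv2.imread('pics/scene0.png').astype(int); d0=np.load('scene0.npy')
p,d=manip.get_image('scene'); X=cloud('scene',d)
m=(d>0)&(d0-d>.03)&(p.max(2)<150); m[:,:330]=0; m[:,470:]=0
vs=np.where(m.sum(1)>=4)[0]; print("rows",vs.min(),vs.max(),"seen pts lowest z mm",np.sort(X[m][:,2]*1000)[:8].round(0))
low=m&(X[...,2]<np.percentile(X[m][:,2],1.5)); print("near tip",(X[low].mean(0)*1000).round(0)); print(manip.get_state()["position"].round(3))
cv2.imwrite('/tmp/x.png',p)
E
python3 tip.py
python3 -m inch '[{"rx":0,"ry":0,"rz":0,"x":0,"y":0,"z":-2.5,"grip":8.5},{"rx":0,"ry":0,"rz":0,"x":0,"y":0,"z":-2.5,"grip":8.5},{"rx":0,"ry":0,"rz":0,"x":0,"y":0,"z":0,"grip":8.5},{"rx":0,"ry":0,"rz":0,"x":0,"y":0,"z":0,"grip":8.5},{"rx":0,"ry":0,"rz":0,"x":0,"y":0,"z":0,"grip":8.5}]'; python3 tip.py
python3 - <<'E'
import cv2,numpy as np
a=cv2.imread('pics/scene0.png')[150:400,200:560].astype(int);b=cv2.imread('pics/s1.png').astype(int)
v,u=np.where(abs(a-b).max(2)>50);print(v.min()+150,v.max()+150,u.min()+200,u.max()+200,len(v))
E
```

```text
rows 0 260 seen pts lowest z mm [54. 54. 54. 55. 55. 55. 56. 56.]
near tip [ 473. -147.   64.]
[ 0.477 -0.154  0.017]
time: 5.4
position: [0.4772, -0.1538, 0.0662]
tool_rot: [-1.005, -2.976, 0.0]
ft_force: [0.0, 1.0, -0.1]
opening: 0.0647
grasp_force: 0.0
rows 0 230 seen pts lowest z mm [108. 110. 110. 110. 110. 111. 111. 111.]
near tip [ 474. -150.  118.]
[ 0.477 -0.154  0.066]
150 362 304 559 2924
```

```bash
python3 go.py 476 -152 -23 142.5
python3 -m inch '[{"rx":0,"ry":0,"rz":0,"x":0.2,"y":0,"z":1.5,"grip":6},{"rx":0,"ry":0,"rz":0,"x":0,"y":0,"z":1.5,"grip":6},{"rx":0,"ry":0,"rz":0,"x":0,"y":0,"z":1.5,"grip":6},{"rx":0,"ry":0,"rz":0,"x":0,"y":0,"z":1.5,"grip":6},{"rx":0,"ry":0,"rz":0,"x":0,"y":0,"z":0,"grip":6}]'; python3 tip.py; python3 -c "
import cv2;p=cv2.imread('/tmp/x.png');cv2.imwrite('pics/s4.png',cv2.resize(p[170:310,320:500],None,fx=4,fy=4))"
```

```text
t5.45 pos [ 476.7 -153.7   65.7] yaw 142.7 q [-0.31  0.34 -0.21  1.02  0.    0.34] F [-0.4  0.5  0.5] M [0.   0.03 0.02] open 0.0722 grip 0.0
shift cm [0.15 0.09 8.87] turn [-0.01 -0.02  0.03]
time: 5.87
position: [0.4722, -0.1515, 0.0027]
tool_rot: [-1.003, -2.968, 0.0]
ft_force: [-0.6, 0.8, -0.0]
opening: 0.06
grasp_force: 0.0
rows 0 271 seen pts lowest z mm [45. 45. 45. 45. 46. 46. 46. 46.]
near tip [ 469. -148.   54.]
[ 0.473 -0.152  0.004]
```

View pics/s4.png

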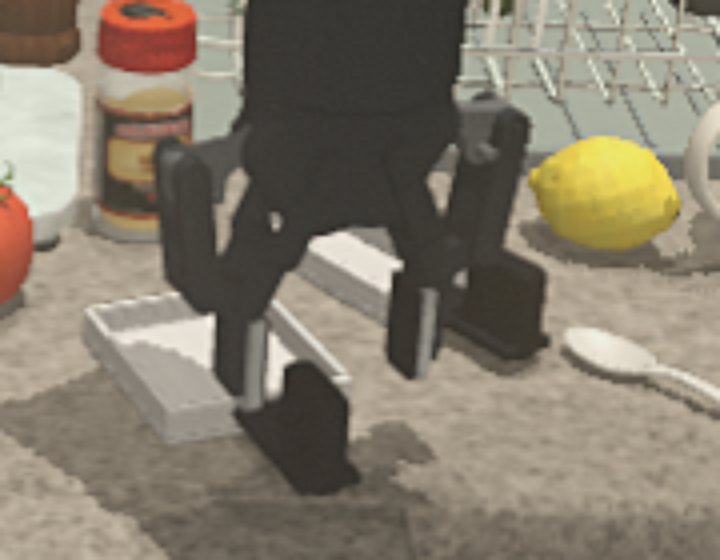

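The fingers straddle the fin, with tips at full-frame (380,271) and (422,264), about 40 mm up. True height is therefore the reported height plus about 37 mm. I'll go down further and watch the force.

```bash

python3 -m inch '[{"rx":0,"ry":0,"rz":0,"x":-0.2,"y":0,"z":0.7,"grip":5},{"rx":0,"ry":0,"rz":0,"x":0,"y":0,"z":0.7,"grip":5},{"rx":0,"ry":0,"rz":0,"x":0,"y":0,"z":0,"grip":5}]'|grep -E 'pos|ft'
python3 -m inch '[{"rx":0,"ry":0,"rz":0,"x":0,"y":0,"z":0.6,"grip":4},{"rx":0,"ry":0,"rz":0,"x":0,"y":0,"z":0.5,"grip":4},{"rx":0,"ry":0,"rz":0,"x":0,"y":0,"z":0,"grip":3}]' |grep -E 'pos|ft'
python3 -m inch '[{"rx":0,"ry":0,"rz":0,"x":0,"y":0,"z":0,"grip":1},{"rx":0,"ry":0,"rz":0,"x":0,"y":0,"z":0,"grip":0.5},{"rx":0,"ry":0,"rz":0,"x":0,"y":0,"z":0,"grip":0.5},{"rx":0,"ry":0,"rz":0,"x":0,"y":0,"z":0,"grip":0.5},{"rx":0,"ry":0,"rz":0,"x":0,"y":0,"z":0,"grip":0.5}]' 80
python3 tip.py; python3 go.py 455 -130 -18 213.5
```

```text
position: [0.4771, -0.1539, -0.0083]
ft_force: [-1.1, 0.1, -0.5]
position: [0.4768, -0.1537, -0.0193]
ft_force: [-0.2, 0.3, -0.0]
time: 6.83
position: [0.4776, -0.1539, -0.0183]
tool_rot: [1.005, 2.976, 0.0]
ft_force: [-0.1, 0.6, 0.3]
opening: 0.0125
grasp_force: 77.9
rows 0 276 seen pts lowest z mm [16. 20. 21. 22. 22. 24. 24. 25.]
near tip [ 473. -151.   41.]
[ 0.478 -0.154 -0.018]
t6.88 pos [ 477.6 -153.9  -18.3] yaw 142.7 q [-0.31  0.44 -0.31  0.81  0.    0.34] F [ 0.6 -0.4  0. ] M [0.06 0.04 0.03] open 0.0125 grip 77.9
shift cm [ 3.25  0.53 -0.03] turn [  0.     0.   -11.81]
```

```bash

python3 -m inch '[{"rx":0,"ry":0,"rz":0,"x":0,"y":0,"z":-0.4,"grip":0.5},{"rx":0,"ry":0,"rz":0,"x":0,"y":0,"z":-0.6,"grip":0.5},{"rx":0,"ry":0,"rz":0,"x":1,"y":0.2,"z":0,"grip":0.5},{"rx":0,"ry":0,"rz":0,"x":1.2,"y":0.3,"z":0,"grip":0.5},{"rx":0,"ry":0,"rz":0,"x":1,"y":0,"z":0,"grip":0.5}]' 100 | grep -E 'ft|gr'
python3 -m inch '[{"rx":0,"ry":0,"rz":-0.6,"x":0,"y":0,"z":0,"grip":0.5},{"rx":0,"ry":0,"rz":-1,"x":0,"y":0,"z":0,"grip":0.5},{"rx":0,"ry":0,"rz":-1,"x":0,"y":0,"z":0,"grip":0.5},{"rx":0,"ry":0,"rz":-1,"x":0,"y":0,"z":0,"grip":0.5},{"rx":0,"ry":0,"rz":-1,"x":0,"y":0,"z":0,"grip":0.5}]'  | grep -E 'ft|gr'
python3 -m inch '[{"rx":0,"ry":0,"rz":-1,"x":0,"y":0,"z":0,"grip":0.5},{"rx":0,"ry":0,"rz":-1,"x":0,"y":0,"z":0,"grip":0.5},{"rx":0,"ry":0,"rz":-1,"x":0,"y":0,"z":0,"grip":0.5},{"rx":0,"ry":0,"rz":-1,"x":0,"y":0,"z":0,"grip":0.5},{"rx":0,"ry":0,"rz":-1,"x":0,"y":0,"z":0,"grip":0.5}]'  | grep -E 'ft|gr'
python3 -m inch '[{"rx":0,"ry":0,"rz":-1,"x":0,"y":0,"z":0,"grip":0.5},{"rx":0,"ry":0,"rz":-1,"x":0,"y":0,"z":0,"grip":0.5},{"rx":0,"ry":0,"rz":-0.2,"x":0,"y":0,"z":0,"grip":0.5},{"rx":0,"ry":0,"rz":0,"x":0,"y":0,"z":0,"grip":0.5}]'  | grep -E 'ft|gr'
python3 go.py 500 -78 -8 213.5
```

```text
ft_force: [0.2, -0.6, -2.1]
grasp_force: 99.3
ft_force: [-0.1, 0.0, -1.7]
grasp_force: 99.4
ft_force: [0.2, 1.5, -1.7]
grasp_force: 99.4
ft_force: [0.4, -0.4, -1.4]
grasp_force: 99.5
t8.47 pos [ 454.6 -130.2   -8.3] yaw -146.6 q [-0.28  0.38 -0.38  0.81 -0.   -0.86] F [ 0.4 -0.4 -1.4] M [-0.06  0.07 -0.  ] open 0.0121 grip 99.5
shift cm [-6.67  1.86 -0.04] turn [ 0.   -0.   -0.02]
```

```bash

python3 -m inch '[{"rx":0,"ry":0,"rz":0,"x":0,"y":0.9,"z":0,"grip":0.5},{"rx":0,"ry":0,"rz":0,"x":-1.2,"y":0.96,"z":0,"grip":0.5},{"rx":0,"ry":0,"rz":0,"x":-2,"y":0,"z":0,"grip":0.5},{"rx":0,"ry":0,"rz":0,"x":-2,"y":0,"z":0,"grip":0.5},{"rx":0,"ry":0,"rz":0,"x":0,"y":0,"z":0,"grip":0.5}]' | grep -E 'ft|gr'
python3 -m inch '[{"rx":0,"ry":0,"rz":0,"x":0,"y":0,"z":0,"grip":0.5}]' | grep -E 'ft|gr'
python3 go.py 500 -78 -8 213.5
python3 -c "
from h import *
for n in('scene','top'):
    p,d=manip.get_image(n);np.save(n+'5.npy',d);cv2.imwrite('/tmp/%s5.png'%n,p)
a=cv2.imread('/tmp/scene5.png')[170:350,130:430];b=cv2.imread('/tmp/top5.png')[150:350,150:420]
cv2.imwrite('pics/c5.png',np.vstack([cv2.resize(a,(500,300)),cv2.resize(b,(500,300*500//405*0+300))]))"
```

```text
ft_force: [0.6, -0.3, -1.0]
grasp_force: 99.5
ft_force: [-0.2, 0.5, -1.5]
grasp_force: 99.5
t8.97 pos [488.4 -85.5  -8.4] yaw -146.5 q [-0.17  0.42 -0.32  0.83 -0.   -0.76] F [-0.2  0.5 -1.5] M [-0.01  0.08 -0.02] open 0.0122 grip 99.5
shift cm [-1.38 -0.02 -0.04] turn [-0. -0. -0.]
```

View pics/c5.png

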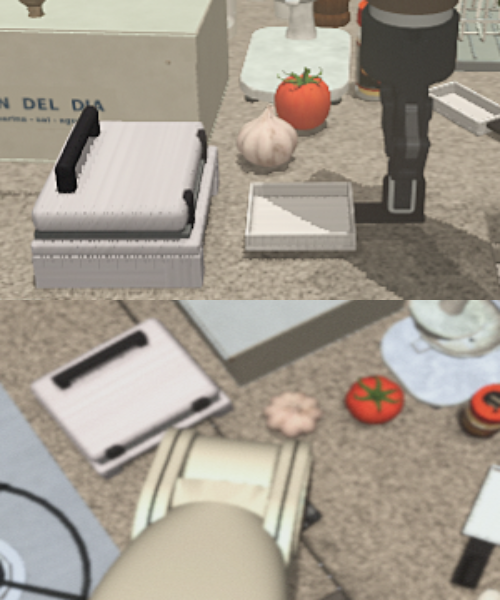

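The tray is held level and in line with the grill. Its pan is at about crop (300,215) in the scene view, and the top view is blocked by the arm. I'll check its lateral offset and yaw against the grill in the same camera.

```bash
python3 - <<'E'
from h import *
X=cloud('scene',np.load('scene5.npy'));z=X[...,2]
P=X[270:325,270:345].reshape(-1,3);print(np.percentile(P[:,2]*1000,[1,25,50,75,95,99]).round(1))
Q=P[(P[:,2]>.018)&(P[:,2]<.032)];print("rim z",np.median(Q[:,2]),len(Q),rect(Q[:,:2]))
S=X[225:330,150:262].reshape(-1,3); T=S[(abs(S[:,2]-.071)<.004)]; print("grill top",len(T),rect(T[:,:2]))
F=S[(S[:,2]>.005)&(S[:,2]<.045)]; print("grill base",rect(F[:,:2]))
u=np.array([np.cos(np.radians(33.5)),np.sin(np.radians(33.5))]);n=np.array([-u[1],u[0]])
for k,A in(("rim",Q),("top",T),("base",F)):
    r=(A[:,:2]*1000-[676.8,38.6]); print(k,"along",np.percentile(r@u,[1,50,99]).round(1),"lat",np.percentile(r@n,[.5,50,99.5]).round(1))
E
```

```text
[-1.4  0.7 12.7 16.5 25.5 26.9]
rim z 0.023607245373730025 902 (array([557.2, -39.6]), array([94.2, 85.6]), 33.7, [[494.0, -30.0], [542.0, -101.0], [620.0, -49.0], [573.0, 22.0]])
grill top 4671 (array([696.4,  28.1]), array([156.8, 206.6]), 44.0, [[568.0, 48.0], [712.0, -101.0], [825.0, 8.0], [681.0, 157.0]])
grill base (array([732.8,  -3. ]), array([176.4, 302.8]), 37.8, [[570.0, 63.0], [756.0, -177.0], [895.0, -69.0], [710.0, 171.0]])
rim along [-189.  -142.4  -96.3] lat [-40.2  14.   42.9]
top along [-52.9  -0.9  92. ] lat [-106.7   10.8   74.2]
base along [-64.  -10.2 111.4] lat [-211.    74.5   79.6]
```

```bash

python3 -m inch '[{"rx":0,"ry":0,"rz":0,"x":-1.3,"y":0,"z":0.4,"grip":0.5},{"rx":0,"ry":0,"rz":0,"x":-1.3,"y":0,"z":0.3,"grip":0.5},{"rx":0,"ry":0,"rz":0,"x":-1,"y":0,"z":0,"grip":0.5},{"rx":0,"ry":0,"rz":0,"x":-1,"y":0,"z":0,"grip":0.5},{"rx":0,"ry":0,"rz":0,"x":0,"y":0,"z":0,"grip":0.5}]' | grep -E 'ft|gr'
python3 go.py 590.9 -18.2 -16 213.5
python3 -m inch '[{"rx":0,"ry":0,"rz":0,"x":-0.8,"y":0,"z":0,"grip":0.5},{"rx":0,"ry":0,"rz":0,"x":-0.8,"y":0,"z":0,"grip":0.5},{"rx":0,"ry":0,"rz":0,"x":0,"y":0,"z":0,"grip":0.5}]' | grep -E 'ft|gr'
python3 go.py 590.9 -18.2 -16 213.5
```

```text
ft_force: [-0.1, 0.8, -0.8]
grasp_force: 99.5
t9.48 pos [529.3 -59.9 -15.2] yaw -146.4 q [-0.11  0.49 -0.23  0.85  0.   -0.7 ] F [-0.1  0.8 -0.8] M [-0.06  0.02 -0.01] open 0.0125 grip 99.5
shift cm [-7.44  0.07  0.1 ] turn [-0.01  0.02  0.01]
ft_force: [-0.2, -0.1, -2.0]
grasp_force: 99.5
t9.73 pos [541.8 -51.4 -15.2] yaw -146.5 q [-0.09  0.51 -0.19  0.87  0.   -0.68] F [-0.2 -0.1 -2. ] M [-0.02  0.04  0.01] open 0.0122 grip 99.5
shift cm [-5.93  0.06  0.09] turn [-0.01  0.02  0.  ]
```

```bash

for i in 1; do
python3 -m inch '[{"rx":0,"ry":0,"rz":0,"x":-0.6,"y":0.03,"z":0,"grip":0.5},{"rx":0,"ry":0,"rz":0,"x":-0.6,"y":0.03,"z":0,"grip":0.5},{"rx":0,"ry":0,"rz":0,"x":0,"y":0,"z":0,"grip":0.5}]' | grep -E 'ft|pos'
python3 -m inch '[{"rx":0,"ry":0,"rz":0,"x":-0.6,"y":0,"z":0,"grip":0.5},{"rx":0,"ry":0,"rz":0,"x":-0.6,"y":0,"z":0,"grip":0.5},{"rx":0,"ry":0,"rz":0,"x":0,"y":0,"z":0,"grip":0.5}]' | grep -E 'ft|pos'
python3 -m inch '[{"rx":0,"ry":0,"rz":0,"x":-0.6,"y":0,"z":0,"grip":0.5},{"rx":0,"ry":0,"rz":0,"x":-0.6,"y":0,"z":0,"grip":0.5},{"rx":0,"ry":0,"rz":0,"x":0,"y":0,"z":0,"grip":0.5}]' | grep -E 'ft|pos'
done; python3 go.py 590.9 -18.2 -16 213.5
```

```text
position: [0.5509, -0.0445, -0.0152]
ft_force: [1.4, -0.1, -1.1]
position: [0.5611, -0.0379, -0.0152]
ft_force: [0.2, 0.5, -1.7]
position: [0.5712, -0.0312, -0.0152]
ft_force: [-0.2, 0.4, -0.7]
t10.48 pos [571.2 -31.2 -15.2] yaw -146.5 q [-0.05  0.55 -0.11  0.91  0.   -0.64] F [-0.2  0.4 -0.7] M [-0.05  0.06  0.05] open 0.0122 grip 99.5
shift cm [-2.36 -0.01  0.08] turn [-0.01  0.01  0.  ]
```

```bash

python3 -m inch '[{"rx":0,"ry":0,"rz":0,"x":-0.6,"y":0,"z":0.2,"grip":0.5},{"rx":0,"ry":0,"rz":0,"x":-0.6,"y":0,"z":0,"grip":0.5},{"rx":0,"ry":0,"rz":0,"x":0,"y":0,"z":0,"grip":0.5}]' | grep -E 'ft|pos'
python3 -m inch '[{"rx":0,"ry":0,"rz":0,"x":-0.4,"y":0,"z":0,"grip":0.5},{"rx":0,"ry":0,"rz":0,"x":-0.3,"y":0,"z":0,"grip":0.5},{"rx":0,"ry":0,"rz":0,"x":0,"y":0,"z":0,"grip":0.5},{"rx":0,"ry":0,"rz":0,"x":0,"y":0,"z":0,"grip":0.5}]' | grep -E 'ft|pos'
python3 -m inch '[{"rx":0,"ry":0,"rz":0,"x":-0.2,"y":0,"z":0,"grip":0.5},{"rx":0,"ry":0,"rz":0,"x":0,"y":0,"z":0,"grip":0.5},{"rx":0,"ry":0,"rz":0,"x":0,"y":0,"z":0,"grip":0.5}]' | grep -E 'ft|pos'
python3 go.py 590.9 -18.2 -18 213.5
```

```text
position: [0.5809, -0.0245, -0.0175]
ft_force: [-0.4, -0.3, -1.0]
position: [0.5856, -0.0213, -0.0174]
ft_force: [-0.3, -0.6, -1.9]
position: [0.5872, -0.0203, -0.0173]
ft_force: [0.4, -0.1, -1.9]
t11.32 pos [587.2 -20.3 -17.3] yaw -146.5 q [-0.03  0.58 -0.07  0.92 -0.   -0.62] F [ 0.4 -0.1 -1.9] M [-0.07  0.03  0.04] open 0.0124 grip 99.5
shift cm [-0.43 -0.03  0.07] turn [-0.    0.   -0.01]
```

```bash

python3 -m inch '[{"rx":0,"ry":0,"rz":0,"x":-0.2,"y":0,"z":0.1,"grip":0.5},{"rx":0,"ry":0,"rz":0,"x":-0.1,"y":0,"z":0,"grip":0.5},{"rx":0,"ry":0,"rz":0,"x":0,"y":0,"z":0,"grip":0.5}]' | grep -E 'ft|pos'
python3 -m inch '[{"rx":0,"ry":0,"rz":0,"x":-0.2,"y":0,"z":0,"grip":0.5},{"rx":0,"ry":0,"rz":0,"x":0,"y":0,"z":0,"grip":0.5},{"rx":0,"ry":0,"rz":0,"x":0,"y":0,"z":0,"grip":0.5}]' | grep -E 'ft|pos'
python3 -m inch '[{"rx":0,"ry":0,"rz":0,"x":-0.2,"y":0,"z":0,"grip":0.5},{"rx":0,"ry":0,"rz":0,"x":0,"y":0,"z":0,"grip":0.5},{"rx":0,"ry":0,"rz":0,"x":0,"y":0,"z":0,"grip":0.5}]' | grep -E 'ft|pos'
python3 go.py 590.9 -18.2 -18 213.5
```

```text
position: [0.59, -0.0186, -0.0182]
ft_force: [-0.4, -0.8, -0.0]
position: [0.5917, -0.0174, -0.0182]
ft_force: [-0.3, -0.3, 2.6]
position: [0.5916, -0.0174, -0.0182]
ft_force: [-5.5, -3.4, 5.1]
t12.07 pos [591.6 -17.4 -18.2] yaw -146.6 q [-0.03  0.59 -0.05  0.93 -0.   -0.61] F [-5.5 -3.4  5.1] M [-0.59  0.92  0.01] open 0.0121 grip 100.5
shift cm [ 0.1  -0.03 -0.02] turn [-0.   -0.03 -0.01]
```

```bash

python3 -m inch '[{"rx":0,"ry":0,"rz":0,"x":-0.2,"y":0,"z":0,"grip":0.5},{"rx":0,"ry":0,"rz":0,"x":0,"y":0,"z":0,"grip":0.5},{"rx":0,"ry":0,"rz":0,"x":0,"y":0,"z":0,"grip":0.5}]' | grep -E 'ft|pos'
python3 -m inch '[{"rx":0,"ry":0,"rz":0,"x":0.2,"y":0,"z":0,"grip":0.5},{"rx":0,"ry":0,"rz":0,"x":0,"y":0,"z":0,"grip":0.5}]' 20 | grep -E 'ft|pos|gr'
python3 -m inch '[{"rx":0,"ry":0,"rz":0,"x":0,"y":0,"z":0,"grip":3},{"rx":0,"ry":0,"rz":0,"x":0,"y":0,"z":0,"grip":4},{"rx":0,"ry":0,"rz":0,"x":0,"y":0,"z":0,"grip":5},{"rx":0,"ry":0,"rz":0,"x":0,"y":0,"z":0,"grip":5}]' | grep -E 'ft|pos|op'
python3 -m inch '[{"rx":0,"ry":0,"rz":0,"x":0,"y":0,"z":-1.5,"grip":5},{"rx":0,"ry":0,"rz":0,"x":0,"y":0,"z":-2.5,"grip":5},{"rx":0,"ry":0,"rz":0,"x":0,"y":0,"z":-3,"grip":5},{"rx":0,"ry":0,"rz":0,"x":0,"y":0,"z":-3,"grip":5}]' | grep -E 'ft|pos|op'
python3 -m inch '[{"rx":0,"ry":0,"rz":0,"x":3,"y":0,"z":-3,"grip":5},{"rx":0,"ry":0,"rz":0,"x":3,"y":0,"z":-3,"grip":5},{"rx":0,"ry":0,"rz":0,"x":3,"y":0,"z":-1,"grip":5},{"rx":0,"ry":0,"rz":0,"x":3,"y":0,"z":0,"grip":5},{"rx":0,"ry":0,"rz":0,"x":0,"y":0,"z":0,"grip":5}]' | grep -E 'ft|pos|op'
python3 -c "
from h import *
p,d=manip.get_image('scene');np.save('scene6.npy',d);cv2.imwrite('pics/s6.png',cv2.resize(p[210:350,130:330],None,fx=4,fy=4))"
```

```text
position: [0.5914, -0.0174, -0.0182]
ft_force: [-10.3, -6.1, 8.7]
position: [0.5915, -0.0172, -0.0182]
ft_force: [-5.2, -3.2, 5.5]
grasp_force: 100.6
position: [0.5936, -0.0161, -0.0184]
ft_force: [0.7, -0.2, 0.8]
opening: 0.0502
position: [0.5926, -0.0161, 0.0819]
ft_force: [0.8, -0.9, -0.3]
opening: 0.05
position: [0.4903, -0.0839, 0.1518]
ft_force: [0.0, -0.1, -0.6]
opening: 0.0502
```

View pics/s6.png

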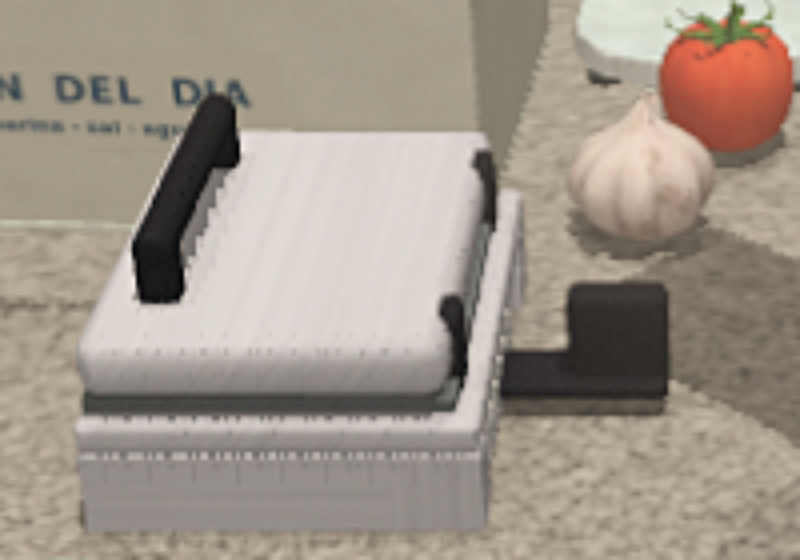

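Only the black handle sticks out of the slot, with its fin at crop (617,335), and it looks level. I'll do one numeric check of the fin before handing in.

```bash
python3 - <<'E'
from h import *
X=cloud('scene',np.load('scene6.npy')); A=X[280:312,272:298].reshape(-1,3)*1000
u=np.array([np.cos(np.radians(33.5)),np.sin(np.radians(33.5))]);n=np.array([-u[1],u[0]])
A=A[A[:,2]>20]; r=A[:,:2]-[676.8,38.6]; m=abs(r@n)<15; r=r[m];A=A[m]
print("fin along",np.percentile(r@u,[2,98]).round(1),"lat",np.percentile(r@n,[2,98]).round(1),"z top",np.percentile(A[:,2],97).round(1))
top=A[:,2]>43; r2=r[top]; k=np.polyfit(r2@u,r2@n,1); print("edge slope deg",np.degrees(np.arctan(k[0])))
p,d=manip.get_image('scene'); b=cv2.imread('pics/scene0.png'); print("narrow tray diff", np.abs(p[215:262,383:457].astype(int)-b[215:262,383:457]).mean().round(1))
E
```

```text
fin along [-121.5  -88.1] lat [-3.6  9.3] z top 46.7
edge slope deg 0.5052514334311519
narrow tray diff 9.2
```

```bash
python3 -c "
from station import manip
print(manip.sign_off())"
```

```text
the job is handed in; nothing more can be done
None
```

The wider drip tray is fully home in the grill: I pushed it against the stop, released it, and its fin measures about 105 mm behind the grill's centre, as specified. It lies flat with only the handle out. I never touched the narrow tray, and the job is handed in.

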